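# Start the bowl warmer with the reach hook

## Task

Take the bent-rod hook out of its cradle, reach over the bowl warmer's splash guard and with the hook draw the slide lever behind it towards the guard until it meets its stop, which you will have to feel; then keep a gentle, steady pull of about 9 N on it for two seconds and leave it there. Keep the gripper itself away from the lever, do not strike the warmer or disturb the bowls and other things, and lay the hook back in its cradle.

Things in the scene. Friction and masses are not known exactly. Their poses are not given: they have to be found in the camera images.
- hook: Bent-rod reach hook, 0.18 kg. Dark wooden handle 120 long (x) x 16 wide (y) x 24 tall (z) mm; an 8 mm steel rod leaves its +x end along x and 200 mm from the origin bends square down (-z) into a leg ending 79 mm below the rod's axis. Origin: centre of the handle, z up. Starts level in the cradle, leg hanging free; grip the handle's middle across y.
- hook_tip (a point): Centre of the rounded end (radius 4 mm) of the hook's leg, at (200, 0, -75) mm in the hook's frame.
- cradle: Fixed wooden cradle: board x -75 to +165, 80 wide, 8 mm thick, with two upright forks 8 mm thick. Fork at x = -45 carries the handle (slot floor z = 93, 26 mm wide), fork at x = +140 the rod (floor z = 101, 18 wide). Slots open upwards, flared, cheeks end 33 mm above the floors. Origin: on the table under the lying hook's handle; x along the hook to its bend, z up.
- hook_home (a point): Point on the cradle, at (0, 0, 105) mm in its frame, where the centre of the hook's handle lies when the hook is home, its axes parallel to the cradle's; lengthways it may lie some mm off.
- warmer: Fixed bowl warmer, a metal box 200 (x) x 300 (y) mm, deck at z = 60 mm. A thin upright steel splash guard stands along its whole edge nearest the robot (x = -98 mm), top at z = 124 mm. Behind it the deck carries a slide lever at y = -90 mm and the stacked bowls round (8, 52) mm. Origin: centre of the underside; x points away from the guard, z up.
- lever: Slide lever of the warmer: an upright black tab 6 (x) x 32 (y) x 34 (z) mm, 2 mm clear of the deck. Origin: the tab's centre, 79 mm above the table; axes as the warmer's. Starts at x = 19 to 53 mm in the warmer's frame and slides only along x; moving it takes about 2 N (friction), no spring: it stays where it is left. A pull above 20 N breaks it.
- lever_face (a point): Centre of the tab's face away from the guard, which the hook's leg pulls on, towards -x. The rigid stop is hidden and set differently each time: the tab meets it 22 to 38 mm from its start, its centre then at x = -3 to 15 mm in the warmer's frame. The warmer latches when the hook pulls the tab against the stop with 6 to 12 N for 1 s without a break.
- bowl_low: Lower of two stacked speckled ceramic bowls, 132 mm across the rim, 50 mm tall, loose on the warmer's deck; origin at the centre of its underside. Leave alone.
- bowl_top: Upper bowl, alike, nested 10 mm higher; its rim is at 120 mm above the table. Leave alone.
- whisk_stand: Sage green silicone whisk stand, 72 mm across the foot, 68 mm tall, loose; origin centre of its underside. Leave alone.
- jug: Glass milk-frother jug, 84 mm across, 100 mm tall, handle towards its +y, loose; origin centre of its underside. Leave alone.
- scoop: Small wooden scoop lying flat: round cup 44 mm across, handle to 108 mm along its -x, 24 mm tall, loose; origin under the cup's centre. Leave alone.
- canister: Steel canister with a wooden lid, 84 mm across, 120 mm tall, loose; origin centre of its underside. Leave alone.

How it is judged:
By the outcome, as a careful person would: the job done as asked, in the order asked, and still so for the second after the job is handed in, with the robot touching nothing.
It also fails if it takes over 64 s, if anything falls off the work surface, if the arm or the gripper's body presses on something with over 40 N, if the wrist force passes 120 N, or if a joint passes its speed limit or range.

## Robot

A 6-joint arm with a two-finger parallel gripper is mounted at the origin on the work surface. World frame = base frame: x ahead of the robot, y to its left, z up, the work surface at z = 0. Lengths are in m, angles in degrees, forces in N, time in s.
With the tool pointing down it reaches from about 0.275 to 0.75 m from the base axis. Payload 10.2 kg.
Tool frame: the origin (TCP) lies at the very end of the fingers, on their centre line; the grasp point (between the pads) lies 19 mm behind it (grip_point_offset is the distance from the TCP to the grasp point, in m); x points along the fingers, y is the direction in which the jaws open and shut, and the axes are right-handed (so a half turn about x gives the same grasp; the last joint's range is limited). The gripper opens to 88 mm and grips with 3 to 60 N. Pads are 18 mm wide; open, the fingers measure 123 mm over their backs; the gripper's body (75 mm by 187 mm) begins 45 mm behind the grasp point.
Start: joints at [-85.05, 17.928, 85.812, -0, 76.261, -12.8], TCP at [0.16, -0.5, 0.239] pointing down, gripper open.
Joint ranges: [-168.41, 168.41], [-55.51, 124.54], [10.69, 146.95], [-70.63, 250.63], [1, 178], [-165.06, 165.06]. Speed limits (degrees/s): [136.94, 136.94, 172.46, 180, 180, 180].

## Interface

Orientations are given as a 3x3 rotation matrix whose columns are the frame's x, y, z axes.
In Python, from plant import * gives the robot as it stands. Calls block until the motion is done:
- reach(position, orientation): joint-space move of the TCP to a pose.
- move_straight(position, attitude=None, speed=0.15, until_force=None): straight line of the TCP; attitude=None keeps the orientation; speed is the mean speed in m/s. With until_force (N) it stops when the force on the tool has changed by that much, and returns True; else False.
- move_j(angles): joint-space move.
- move_gripper(opening): opening from 0.0 (shut) to 1.0 (fully open); the grip force is fixed at half the most; returns when the fingers have stopped.
- hold(seconds).
- solve_ik(position, orientation): joint angles nearest the present ones, or None.
- get_state(): the state.
- capture(name): name is "side" or "top" or "wrist"; returns a dict with "img" (384x512x3 uint8, red, green, blue), "range_z" (384x512 float32, m along the optical axis (not along the pixel's ray), 0 where there is no reading), "fx", "fy", "cx", "cy" (pixels), "xyz" and "attitude" of the camera in the world. Camera axes: x right, y down, z forward; pixel columns grow to the right and rows downward; lengths in m; the calibration is good to about 2 mm. A picture is of the moment at which its call begins.
A pose or a line that the arm cannot do raises IKError and nothing moves.
- close_job(): hands the job in, once; it reports no verdict.
Trained networks look in the newest picture that a camera, given by its name, has taken for a name from the list of things; names that differ only in an ending like _2 or _b are one class to them, and where a whole thing is asked for, a point or a joint stands for the part that bears it (a point fixed in the world has none). Each returns a list of dicts, best first, with "confidence" (0 to 1); they miss things now and then, are a little off and sometimes report something else, mostly with a low value. They report only what shows in the picture. A call takes as long as a camera call.
- boxes_of(camera, target): "at" ([column, row] in pixels, amid what is visible of it).
- landmark_of(camera, target): "at" ([column, row] in pixels: a listed point, or the origin of a listed thing).
The state is a dict: "time": time; "q": joint angles; "qvel": joint speeds; "effort": joint torques, N m; "tool_pos": TCP position; "orientation": TCP orientation; "wrist_force": force on the tool from outside, world axes, zero at the start; "torque": the same for the moment, N m; "grip_width": opening from 0.0 (shut) to 1.0 (fully open).
Only numpy, scipy, OpenCV 4.12 (cv2) and the standard library are available. Lean on these libraries where they do the work, as an engineer would, in place of code of your own. Each camera call takes 0.05 s, during which the arm holds its last target.

## Working session

There is one attempt and no reset: what is moved stays moved. The work goes in short steps, each a Python script; the robot and the scene stay as the last script left them, time stands still between calls to the robot, and variables do not carry over. Pictures are saved under pics/ and viewed, and the job is handed in when it is done.

```bash
ls; mkdir -p pics; cat > h.py <<'E'
from plant import *
import numpy as np, cv2
def snap(cam,fn=None):
    c=capture(cam)
    if fn: cv2.imwrite('pics/'+fn,cv2.cvtColor(c['img'],cv2.COLOR_RGB2BGR))
    return c
def px2w(c,uv,z=None):
    u,v=uv; R=np.array(c['attitude']);o=np.array(c['xyz'])
    d=np.array([(u-c['cx'])/c['fx'],(v-c['cy'])/c['fy'],1.])
    if z is None: return o+R@(d*c['range_z'][int(round(v)),int(round(u))])
    w=R@d; return o+w*(z-o[2])/w[2]
def w2px(c,p):
    q=np.array(c['attitude']).T@(np.array(p)-np.array(c['xyz']))
    return np.array([c['fx']*q[0]/q[2]+c['cx'],c['fy']*q[1]/q[2]+c['cy']])
def cloud(c):
    v,u=np.mgrid[0:384,0:512]; z=c['range_z']
    P=np.stack([(u-c['cx'])/c['fx']*z,(v-c['cy'])/c['fy']*z,z],-1)
    return P@np.array(c['attitude']).T+np.array(c['xyz'])
E
python3 - <<'E'
from h import *
np.set_printoptions(precision=4,suppress=True)
s=get_state();print(s['time'],s['tool_pos'],s['orientation'],s['wrist_force'],s['grip_width'],grip_point_offset)
for cam in('top','side'):
    c=snap(cam,cam+'0.png');print(cam,c['xyz'],c['attitude'],c['fx'])
    for t in['hook','hook_tip','hook_home','cradle','warmer','lever','lever_face','bowl_top','whisk_stand','jug','scoop','canister']:
        for f in(landmark_of,):
            r=f(cam,t)
            print(t,[(np.round(x['at'],1),round(x['confidence'],2),px2w(c,x['at'])) for x in r[:2]])
print(get_state()['time'])
E
```

```text
pics
0.0 [ 0.16   -0.4998  0.2382] [[-0.0001  0.3049 -0.9524]
 [ 0.0012 -0.9524 -0.3049]
 [-1.     -0.0012 -0.0003]] [-0.5881  0.3983 -0.0575] 1.0005670810487899 0.0187
top [0.4803 0.0258 1.0549] [[ 0.0093 -0.9968  0.0797]
 [-0.9998 -0.0078  0.0183]
 [-0.0176 -0.0798 -0.9967]] 353.47571495405845
hook [(array([397.5, 233. ]), 0.59, array([ 0.4492, -0.3156,  0.118 ]))]
hook_tip [(array([397.5, 167.2]), 0.93, array([ 0.6351, -0.3487,  0.0382]))]
hook_home [(array([398.6, 240. ]), 0.62, array([ 0.4311, -0.3178,  0.1186]))]
cradle [(array([380.2, 237.7]), 0.91, array([ 0.4314, -0.3053,  0.0074]))]
warmer [(array([239.1, 156.6]), 0.96, array([0.6496, 0.1027, 0.1138]))]
lever [(array([400.9, 239.3]), 0.53, array([ 0.4329, -0.3247,  0.1163])), (array([271.4, 138.9]), 0.4, array([0.7059, 0.0157, 0.0821]))]
lever_face [(array([238.7, 156. ]), 0.58, array([0.6509, 0.1037, 0.1156])), (array([266.4, 139.3]), 0.45, array([0.7018, 0.0296, 0.0946]))]
bowl_top [(array([217.6, 156.7]), 0.84, array([0.6544, 0.1651, 0.0839])), (array([130.3, 188.7]), 0.63, array([0.5654, 0.4173, 0.056 ]))]
whisk_stand [
[... 799 characters left out ...]
ray([ 0.4355, -0.3154,  0.108 ]))]
cradle [(array([333. , 172.8]), 0.6, array([ 0.4239, -0.2851,  0.008 ]))]
warmer [(array([208.8, 221.8]), 0.82, array([0.5995, 0.1731, 0.0591]))]
lever [(array([203.7, 177.5]), 0.63, array([0.7008, 0.0302, 0.0875]))]
lever_face [(array([199.5, 178.9]), 0.61, array([ 0.7382, -0.0028,  0.0567]))]
bowl_top [(array([192.8, 209.1]), 0.71, array([0.6188, 0.208 , 0.1126]))]
whisk_stand [(array([157.9, 315.3]), 0.97, array([0.5511, 0.4538, 0.0239]))]
jug [(array([250.3, 318.1]), 0.88, array([0.3731, 0.3933, 0.0408]))]
scoop [(array([310., 248.]), 0.61, array([0.3563, 0.1045, 0.0108]))]
canister [(array([233.1, 163. ]), 0.86, array([ 0.7136, -0.16  ,  0.0388]))]
1.3
```

View pics/top0.png

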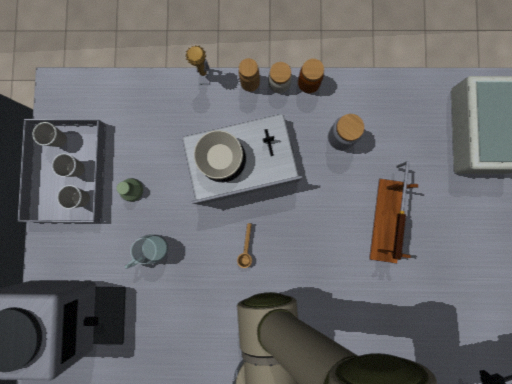

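View pics/side0.png

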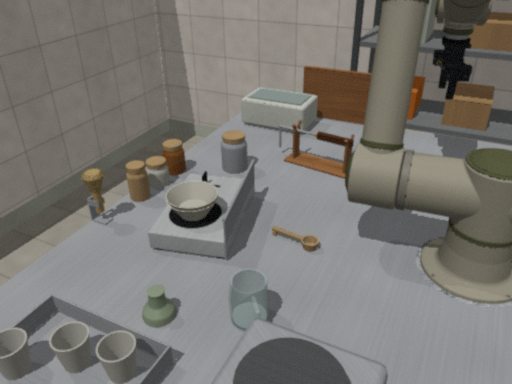

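The top view shows the hook in its cradle along column ~400 (rows 165–255). The warmer is rotated, with corners near (185,135), (285,115), (300,178) and (195,200). The lever is near (269,142), the bowls near (219,157) and the canister near (348,128). Next I'll measure these from the depth data.

```bash
python3 - <<'E'
from h import *
np.set_printoptions(precision=4,suppress=True)
c=snap('top'); P=cloud(c); np.save('top.npy',P)
s=snap('side'); S=cloud(s); np.save('side.npy',S)
img=cv2.cvtColor(c['img'],cv2.COLOR_RGB2BGR)
a=cv2.resize(img[100:210,170:375],None,fx=3.9,fy=3.9,interpolation=cv2.INTER_CUBIC);cv2.imwrite('pics/zw.png',a)
a=cv2.resize(img[150:280,350:440],None,fx=4.5,fy=4.5,interpolation=cv2.INTER_CUBIC);cv2.imwrite('pics/zc.png',a)
# table z check
X=P.reshape(-1,3); 
m=(X[:,0]>.3)&(X[:,0]<.9)&(X[:,1]>-.1)&(X[:,1]<.3)
print('table z',np.median(X[m&(abs(X[:,2])<.015)][:,2]))
for lo,hi,n in((.052,.068,'deck'),(.118,.13,'guard/rim')):
    q=X[m&(X[:,2]>lo)&(X[:,2]<hi)&(X[:,0]>.5)&(X[:,0]<.82)]
    r=cv2.minAreaRect((q[:,:2]*1000).astype(np.float32));print(n,len(q),q[:,2].mean(),r,cv2.boxPoints(r))
q=X[(X[:,0]>.3)&(X[:,0]<.7)&(X[:,1]<-.25)&(X[:,1]>-.42)]
for lo,hi in((.004,.014),(.095,.125),(.125,.145)):
    k=q[(q[:,2]>lo)&(q[:,2]<hi)];r=cv2.minAreaRect((k[:,:2]*1000).astype(np.float32));print(lo,len(k),k[:,2].mean(),r,cv2.boxPoints(r).round(0).tolist())
k=q[(q[:,2]>.1)&(q[:,2]<.13)]
for b in np.arange(.36,.64,.02):
    j=k[(k[:,0]>b)&(k[:,0]<b+.02)]
    if len(j):print(round(b,2),len(j),j.mean(0))
print(get_state()['time'])
E
```

```text
table z 0.0008053289596106072
deck 4889 0.060763187560212754 ((656.0169067382812, 106.24712371826172), (200.6368865966797, 300.1018981933594), 13.604660034179688) [[523.218  228.4909]
 [593.8083 -63.1907]
 [788.8158 -15.9967]
 [718.2255 275.6849]]
guard/rim 590 0.12247996283147333 ((644.5814819335938, 102.85491180419922), (180.52919006347656, 298.73126220703125), 13.524724960327148) [[521.8886 226.9688]
 [591.7514 -63.4784]
 [767.2744 -21.2589]
 [697.4116 269.1882]]
0.004 1876 0.00810009948836128 ((499.63140869140625, -335.426513671875), (397.1007080078125, 168.54725646972656), 0.36510035395622253) [[301.0, -252.0], [302.0, -421.0], [699.0, -418.0], [698.0, -250.0]]
0.095 656 0.11232276649545726 ((512.548828125, -324.294921875), (54.09451675415039, 261.6255798339844), 85.5494155883789) [[380.0, -341.0], [641.0, -361.0], [645.0, -307.0], [384.0, -287.0]]
0.125 37 0.1297916932543649 ((485.7695007324219, -328.4149169921875), (49.625732421875, 190.65379333496094), 82.31652069091797) [[388.0, -340.0], [577.0, -366.0], [584.0, -317.0], [395.0, -291.0]]
0.38 102 [ 0.392  -0.3168  0.116 ]
0.4 64 [ 0.4094 -0.3141  0.1152]
0.42 67 [ 0.4297 -0.3179  0.1152]
0.44 65 [ 0.4505 -0.3209  0.1154]
0.46 57 [ 0.4701 -0.3235  0.1152]
0.48 65 [ 0.4898 -0.3261  0.1154]
0.5 29 [ 0.5089 -0.3298  0.1094]
0.52 26 [ 0.5304 -0.3333  0.108 ]
0.54 22 [ 0.5501 -0.336   0.1084]
0.56 65 [ 0.573  -0.3421  0.1135]
0.58 25 [ 0.5884 -0.3404  0.1091]
0.6 25 [ 0.6097 -0.3441  0.1079]
0.62 26 [ 0.6307 -0.3471  0.1077]
0.64 3 [ 0.6417 -0.3492  0.1067]
1.4
```

View pics/zw.png

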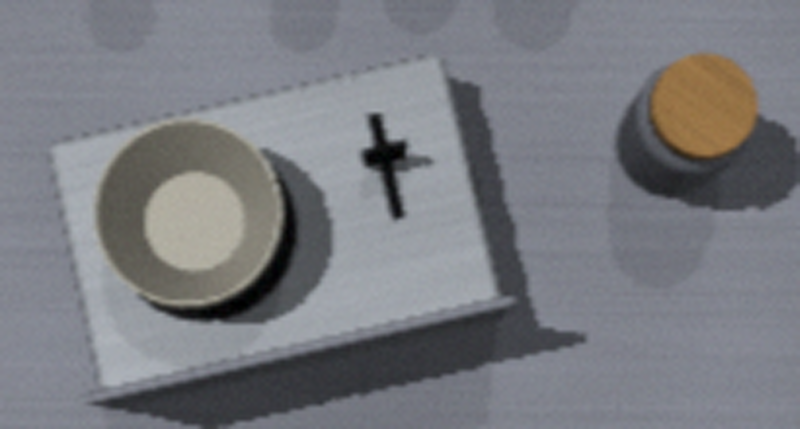

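View pics/zc.png

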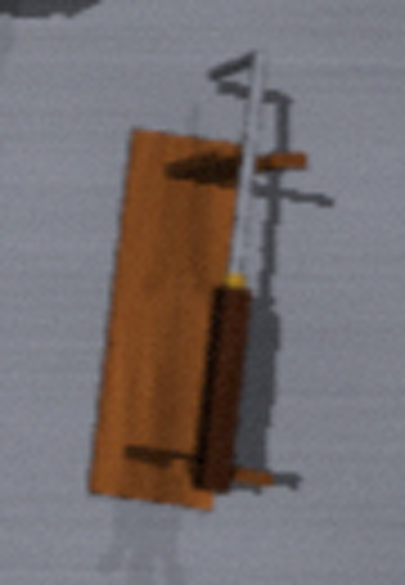

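```bash
python3 - <<'E'
import numpy as np
np.set_printoptions(precision=4,suppress=True)
P=np.load('top.npy').reshape(-1,3);S=np.load('side.npy').reshape(-1,3)
th=np.radians(13.6);W=np.array([[np.cos(th),-np.sin(th)],[np.sin(th),np.cos(th)]]);o=np.array([.656,.1062])
for n,X in(('top',P),('side',S)):
    L=np.c_[(X[:,:2]-o)@W,X[:,2]]*1000
    q=L[(abs(L[:,0])<97)&(L[:,1]>-145)&(L[:,1]<-40)&(L[:,2]>64)&(L[:,2]<115)]
    q=q[q[:,0]>-80]
    print(n,len(q));print(q[np.argsort(q[:,2])].round(1)[::max(1,len(q)//60)])
    g=L[(L[:,0]<-85)&(L[:,0]>-110)&(L[:,2]>70)&(L[:,2]<130)&(abs(L[:,1])<155)]
    print('guard',g.min(0),g.max(0),g.mean(0))
    # bowl rim
    b=L[(L[:,2]>112)&(L[:,2]<126)&(L[:,0]>-85)&(L[:,0]<95)&(abs(L[:,1])<150)];print('bowl',b.min(0),b.max(0))
    d=np.array([.9888,-.149]);
# cradle axes
import cv2
X=P
k=X[(X[:,0]>.41)&(X[:,0]<.5)&(X[:,1]<-.3)&(X[:,1]>-.34)&(X[:,2]>.112)&(X[:,2]<.12)]
l=cv2.fitLine((k[:,:2]*1000).astype(np.float32),cv2.DIST_L2,0,.01,.01).ravel();print('handle',l)
k=X[(X[:,0]>.5)&(X[:,0]<.64)&(X[:,1]<-.3)&(X[:,1]>-.36)&(X[:,2]>.104)&(X[:,2]<.112)]
l=cv2.fitLine((k[:,:2]*1000).astype(np.float32),cv2.DIST_HUBER,0,.01,.01).ravel();print('rod',l)
k=X[(X[:,0]>.37)&(X[:,0]<.65)&(X[:,1]<-.3)&(X[:,1]>-.36)&(X[:,2]>.104)&(X[:,2]<.122)]
a=k[:,:2].astype(np.float64);u=np.array([.99,-.141])
k=X[(X[:,0]>.35)&(X[:,0]<.6)&(X[:,1]<-.24)&(X[:,1]>-.4)&(X[:,2]>.004)&(X[:,2]<.014)]
r=cv2.minAreaRect((k[:,:2]*1000).astype(np.float32));print('board',r,len(k),np.median(k,0))
k=X[(X[:,0]>.35)&(X[:,0]<.6)&(X[:,1]<-.24)&(X[:,1]>-.4)&(X[:,2]>.124)]
print(k[np.argsort(k[:,0])])
E
```

```text
top 138
[[  35.2  -45.1   64. ]
 [  11.3 -121.3   64. ]
 [ -77.1  -97.5   64. ]
 [  91.   -99.    64.1]
 [   0.5 -142.    64.1]
 [  83.6  -79.7   64.1]
 [  77.9  -78.4   64.1]
 [ -11.   -78.1   64.1]
 [  49.7  -71.8   64.2]
 [ -75.5 -115.2   64.2]
 [  42.3  -52.6   64.2]
 [ -35.4 -118.9   64.2]
 [  19.5 -111.5   64.2]
 [ -48.2  -98.5   64.3]
 [  26.9  -54.9   64.3]
 [ -41.9  -59.3   64.3]
 [ -28.3  -88.7   64.3]
 [ -70.8 -107.6   64.4]
 [  25.3  -86.6   64.5]
 [ -51.7 -138.3   64.5]
 [ -20.1  -41.2   64.5]
 [ -66.7  -65.1   64.6]
 [  26.4  -69.4   64.6]
 [  20.6 -143.9   64.6]
 [ -67.9 -119.9   64.7]
 [  26.9 -104.5   64.7]
 [  11.   -71.6   64.7]
 [  68.6  -79.2   64.8]
 [ -45.2  -73.1   64.8]
 [ -17.3  -41.8   64.9]
 [   6.2 -117.1   65. ]
 [  80.5  -79.    65. ]
 [ -67.9  -82.2   65. ]
 [ -18.6 -134.5   65.1]
 [   0.8  -89.6   65.2]
 [  45.3  -76.7   65.2]
 [  23.9 -141.7   65.3]
 [ -59.9 -110.2   65.4]
 [  85.6  -94.9   65.5]
 [  16.4 -110.8   65.7]
 [  51.1  -51.8   65.7]
 [  89.8 -139.8   65.9]
 [  24.6 -112.7   66.3]
 [  10.3  -97.7   67. ]
 [  27.3  -75.5   67.4]
 [  26.8  -8
[... 2738 characters left out ...]
 0.5743 -0.358   0.133 ]
 [ 0.5744 -0.3634  0.1324]
 [ 0.5744 -0.361   0.1318]
 [ 0.5748 -0.3576  0.1276]
 [ 0.5748 -0.3274  0.1251]
 [ 0.5749 -0.3528  0.1267]
 [ 0.5749 -0.3556  0.1263]
 [ 0.5765 -0.3213  0.1346]
 [ 0.5766 -0.3191  0.1334]
 [ 0.5768 -0.3577  0.1339]
 [ 0.5769 -0.3178  0.1299]
 [ 0.577  -0.361   0.1321]
 [ 0.577  -0.3157  0.1287]
 [ 0.5771 -0.3638  0.1316]
 [ 0.5771 -0.3563  0.1308]
 [ 0.5774 -0.355   0.1277]
 [ 0.5776 -0.3278  0.1242]
 [ 0.5776 -0.3531  0.126 ]
 [ 0.5792 -0.319   0.1338]
 [ 0.5792 -0.3218  0.1333]
 [ 0.5795 -0.3177  0.1305]
 [ 0.58   -0.327   0.1263]
 [ 0.5817 -0.3189  0.1342]
 [ 0.5819 -0.322   0.1328]
 [ 0.5821 -0.3176  0.1308]
 [ 0.5823 -0.3259  0.1294]]
```

```bash
cat >> h.py <<'E'
np.set_printoptions(precision=4,suppress=True)
def ori(yaw):  # tool down, jaws along hook y
    a=np.radians(yaw); x=np.array([0,0,-1.]); y=np.array([np.sin(a),-np.cos(a),0]); return np.stack([x,y,np.cross(x,y)],1)
G=0.0187
CY=-7.95; CO=np.array([.438,-.3208])
WY=13.6; WO=np.array([.656,.1062])
def rot(d):
    a=np.radians(d);return np.array([[np.cos(a),-np.sin(a)],[np.sin(a),np.cos(a)]])
def wp(x,y,z): # warmer frame(mm)->world
    return np.r_[WO+rot(WY)@np.array([x,y])/1000,z/1000]
def cp(x,y,z): return np.r_[CO+rot(CY)@np.array([x,y])/1000,z/1000]
E
python3 - <<'E'
from h import *
X=np.load('top.npy').reshape(-1,3)
L=np.c_[(X[:,:2]-CO)@rot(CY),X[:,2]]*1000
k=L[(abs(L[:,1])<9)&(L[:,2]>98)&(L[:,2]<122)&(L[:,0]>-90)&(L[:,0]<230)]
h=k[(k[:,2]>112.5)&(k[:,0]<100)];print('handle',h.min(0),h.max(0),h.mean(0))
r=k[k[:,0]>70];print('rod',r[:,0].max(),np.median(r[:,1]))
print(np.sort(k[:,0])[:5],np.sort(h[:,0])[-8:])
f=L[(L[:,2]>123)&(L[:,2]<140)&(abs(L[:,1])<40)]
for s in(f[:,0]<0,f[:,0]>0): print(f[s].min(0),f[s].max(0))
q=L[(L[:,0]>170)&(L[:,0]<225)&(abs(L[:,1])<30)&(L[:,2]>15)];print(q[q[:,2]<95])
for z in(.0863+.1,.0863):
  for yaw in(CY,CY+180):
    print(yaw,z,solve_ik(cp(0,0,z*1000),ori(yaw)))
for zz in(147,240):print([solve_ik(wp(x,-90,zz-18.7),ori(WY)) for x in(-150,-205)])
E
```

```text
handle [-56.1831  -8.8642 112.5801] [ 69.8782   8.2246 121.482 ] [  2.8607   0.3425 117.1704]
rod 205.91237504538793 0.6992405850915965
[-56.2757 -56.1831 -55.8234 -55.4622 -55.3117] [60.878  61.0951 61.4247 61.8375 62.3279 62.5954 64.4097 69.8782]
[-46.8573 -27.6426 123.0372] [-41.0596  24.5784 128.1505]
[136.2314 -23.7882 123.7901] [143.6985  24.2907 134.5715]
[[206.1165   2.6749  85.285 ]
 [205.3969   3.1253  72.1248]
 [204.0155   3.3193  80.392 ]
 [202.5023   3.7667  89.238 ]
 [201.9737   2.6113  93.5001]
 [204.6217   3.6469  58.7758]
 [203.1784   3.9216  67.504 ]
 [201.5162   4.5969  77.23  ]
 [200.6024   4.0637  83.4003]
 [200.6177   1.9956  85.1868]
 [199.5302   1.7988  92.1313]
 [199.411   -0.0145  94.5227]
 [205.9616   2.8354  32.7769]
 [203.9417   3.9914  44.5025]
 [202.242    4.6676  54.6447]
 [201.4301   3.9094  60.4916]
 [200.5835   3.2341  66.4814]
 [200.2724   1.6822  69.891 ]
 [199.5615   0.8222  75.1923]
 [199.7816  -1.6021  76.0451]
 [202.9812   2.6145  33.1388]
 [200.9197   3.9008  45.2293]
 [200.3065   2.8074  50.2208]
 [200.1314   0.9953  53.0631]
 [199.5215  -0.0661  58.0024]
 [200.7508   1.1372  29.7992]
 [199.6733   0.8133  37.1989]
 [199.3273  -0.7254  40.9577]]
-7.95 0.18630000000000002 [-48.5892  22.756   87.1265   0.      70.1175  49.3608]
172.05 0.18630000000000002 [ -48.5892   22.756    87.1265   -0.       70.1175 -130.6392]
-7.95 0.0863 [-48.5892  29.7063  93.1364  -0.      57.1573  49.3608]
172.05 0.0863 [ -48.5892   29.7063   93.1364   -0.       57.1573 -130.6392]
[array([-14.4201,  25.2018,  93.005 ,  -0.    ,  61.7933,  61.9799]), array([-17.587 ,  19.2646, 101.9667,  -0.    ,  58.7687,  58.813 ])]
[array([-14.4201,  19.5505,  86.244 ,  -0.    ,  74.2055,  61.9799]), array([-17.587 ,  12.9624,  95.0245,  -0.    ,  72.0131,  58.813 ])]
```

```bash
python3 - <<'E'
from h import *
reach(cp(2.5,.4,200),ori(CY))
c=snap('wrist','w1.png')
for t in('hook','hook_home','hook_tip','cradle'):
    print(t,[(x['at'],x['confidence'],px2w(c,x['at'],.105 if t!='hook_tip' else .03)) for x in landmark_of('wrist',t)[:2]])
P=cloud(c);np.save('w1.npy',P)
L=np.concatenate([(P[...,:2]-CO)@rot(CY),P[...,2:]],-1).reshape(-1,3)*1000
k=L[(L[:,2]>112)&(L[:,2]<121)&(abs(L[:,0])<80)&(abs(L[:,1])<20)]
if len(k):print('handle top',k.min(0),k.max(0),k.mean(0))
for a,b in((-40,-15),(15,50)):
    j=k[(k[:,0]>a)&(k[:,0]<b)];print(len(j),np.median(j,0))
s=get_state();print(s['time'],s['tool_pos'],s['wrist_force'])
E
```

```text
hook [([260.0, 192.4], 0.92, array([ 0.4404, -0.3288,  0.105 ])), ([254.5, 198.3], 0.71, array([ 0.4357, -0.3233,  0.105 ]))]
hook_home [([252.4, 195.9], 0.56, array([ 0.4381, -0.3218,  0.105 ]))]
hook_tip []
cradle [([258.1, 171.9], 0.66, array([ 0.4587, -0.3296,  0.105 ]))]
handle top [-56.7968 -19.4422 112.0186] [ 70.3399  19.7015 120.9978] [  5.5018  -4.0158 116.4594]
481 [-27.0866  -4.8891 116.5353]
830 [ 33.2421  -4.6033 116.5635]
2.9167 [ 0.4402 -0.3213  0.2001] [-0.4202  0.3902  0.5098]
```

View pics/w1.png

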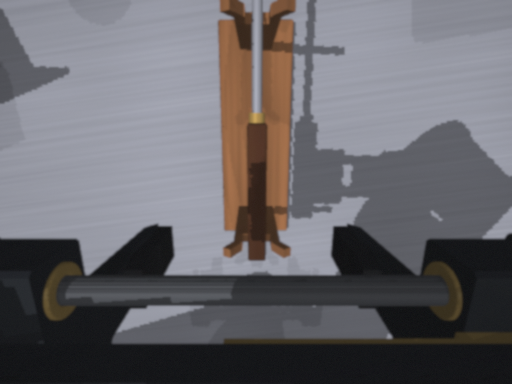

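The wrist view shows the handle at column 258 (rows 125–258), centred between the fingers to within a few mm. The wrist and top cameras differ by about 5 mm sideways, so I'll use the middle value, descend and grip.

```bash
python3 - <<'E'
from h import *
print(move_straight(cp(2.5,-2,105-18.7),ori(CY),speed=.08,until_force=6))
s=get_state();print(s['time'],s['tool_pos'],s['wrist_force'])
move_gripper(0.0)
s=get_state();print(s['time'],s['tool_pos'],s['wrist_force'],s['grip_width']*88)
f0=s['wrist_force']
move_straight(np.array(s['tool_pos'])+[0,0,.06],speed=.06,until_force=15)
s=get_state();print(s['time'],s['tool_pos'],s['wrist_force'],s['torque'],s['grip_width']*88)
c=snap('wrist','w2.png');snap('side','s2.png')
E
```

```text
False
4.4917 [ 0.4403 -0.3233  0.0867] [0.785  0.3555 0.4202]
5.5833 [ 0.4402 -0.3232  0.0863] [ 0.6837  0.6264 -0.0046] 15.630136694390611
6.7333 [ 0.4401 -0.323   0.1459] [ 0.0008  0.4534 -1.1804] [ 0.0476  0.0856 -0.0177] 15.741542526514126
```

View pics/w2.png

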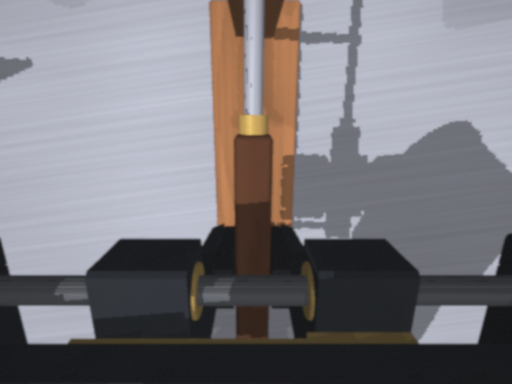

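View pics/s2.png

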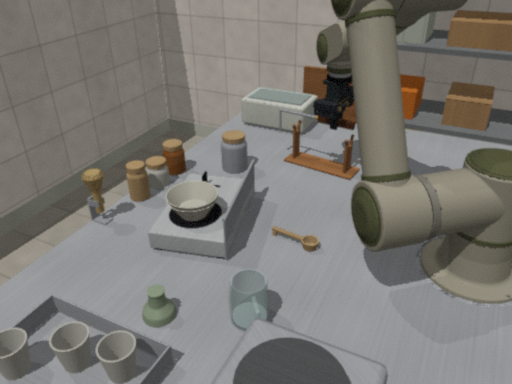

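The hook is held (width 15.7 mm) and clear of the forks. Next I'll raise it and carry it to above the warmer.

```bash
python3 - <<'E'
from h import *
s=get_state()
p=np.array(s['tool_pos']);p[2]=.26;move_straight(p,speed=.12)
reach(wp(-150,-90,265-18.7),ori(WY))
hold(.3)
c=snap('top','t3.png');P=cloud(c);np.save('t3.npy',P)
snap('side','s3.png')
for cam in('top','side'):
    for t in('hook_tip','lever','lever_face'):
        print(cam,t,[(x['at'],x['confidence']) for x in landmark_of(cam,t)[:2]])
L=np.concatenate([(P[...,:2]-WO)@rot(WY),P[...,2:]],-1).reshape(-1,3)*1000
k=L[(L[:,2]>200)&(L[:,2]<300)&(L[:,0]>-100)&(L[:,0]<70)&(abs(L[:,1]+90)<15)]
for a in range(-90,70,15):
    j=k[(k[:,0]>=a)&(k[:,0]<a+15)]
    if len(j):print(a,len(j),np.median(j,0))
print('end',k[:,0].max())
s=get_state();print(s['time'],s['tool_pos'],s['wrist_force'],s['torque'],s['grip_width']*88)
img=cv2.cvtColor(c['img'],cv2.COLOR_RGB2BGR)
cv2.imwrite('pics/t3z.png',cv2.resize(img[90:270,170:370],None,fx=3.3,fy=3.3))
E
```

```text
top hook_tip [([266.1, 121.0], 0.78), ([240.5, 161.6], 0.45)]
top lever []
top lever_face [([129.9, 188.6], 0.66), ([266.8, 138.4], 0.61)]
side hook_tip [([194.2, 142.6], 0.61), ([330.2, 172.2], 0.34)]
side lever [([204.7, 177.9], 0.43), ([246.2, 318.1], 0.4)]
side lever_face [([204.1, 177.3], 0.75), ([198.9, 180.2], 0.46)]
-60 10 [-50.1722 -89.5314 268.429 ]
-45 22 [-38.0194 -88.2363 268.5418]
-30 23 [-22.3894 -88.3916 268.0674]
-15 23 [ -7.9076 -88.6724 268.1112]
0 23 [  7.7732 -88.4817 267.7511]
15 23 [ 22.9513 -89.0854 268.0915]
30 22 [ 37.9013 -88.6616 267.1298]
45 25 [ 50.5911 -86.9376 265.0593]
end 54.464958777733386
9.85 [ 0.5314 -0.0165  0.2463] [ 0.9488  0.4251 -1.6613] [0.0119 0.0879 0.0491] 15.906608166782418
```

View pics/t3z.png

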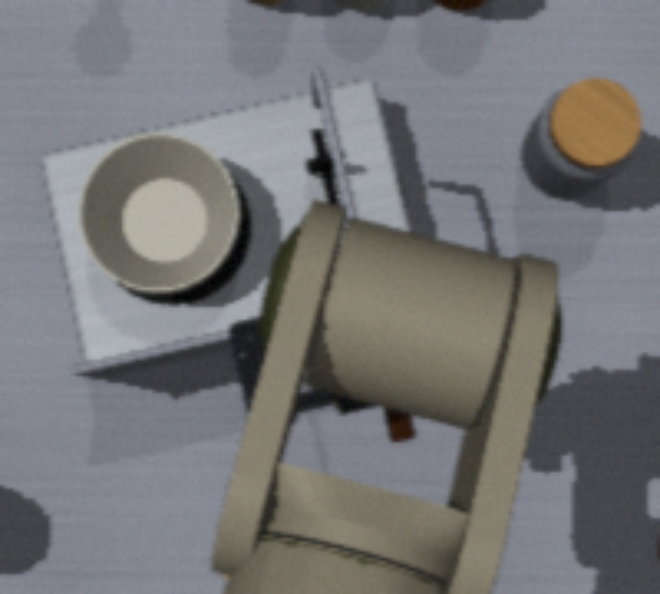

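View pics/s3.png

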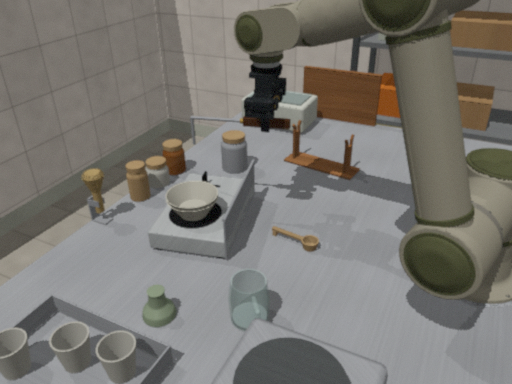

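The top view shows the rod level, with its bend beyond the lever and the leg at about warmer x = 50, y = -88. I'll lower it behind the tab and then feel for the stop.

```bash
python3 - <<'E'
from h import *
print(move_straight(wp(-150,-91,149-18.7),ori(WY),speed=.06,until_force=5))
hold(.4)
F=[]
for _ in range(5): F.append(get_state()['wrist_force']);hold(.04)
f0=np.mean(F,0);np.save('f0.npy',f0);print('base',f0,np.std(F,0))
s=get_state();print(s['time'],s['tool_pos'])
snap('side','s4.png');c=snap('top','t4.png')
P=cloud(c);L=np.concatenate([(P[...,:2]-WO)@rot(WY),P[...,2:]],-1).reshape(-1,3)*1000
k=L[(L[:,2]>135)&(L[:,2]<170)&(L[:,0]>-60)&(L[:,0]<70)&(abs(L[:,1]+90)<15)]
print('rod',np.median(k,0),k[:,0].max(), np.median(k[k[:,0]>30],0))
img=cv2.cvtColor(c['img'],cv2.COLOR_RGB2BGR);cv2.imwrite('pics/t4z.png',cv2.resize(img[90:220,200:330],None,fx=4.5,fy=4.5))
img=cv2.imread('pics/s4.png');cv2.imwrite('pics/s4z.png',cv2.resize(img[110:250,140:300],None,fx=4,fy=4))
E
```

```text
False
base [-0.2506 -0.1301 -1.4783] [0.1149 0.5307 0.3911]
12.5417 [ 0.5316 -0.0175  0.1303]
rod [ -4.0268 -88.7917 151.8329] 53.40462682837518 [ 41.6335 -88.8741 151.7827]
```

View pics/s4z.png

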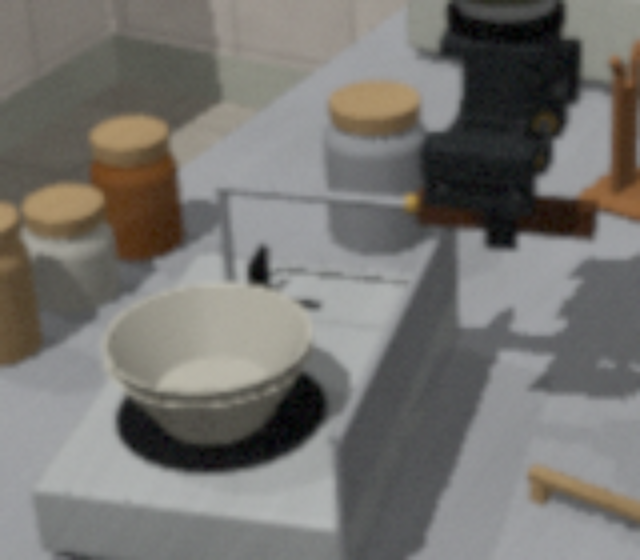

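View pics/t4z.png

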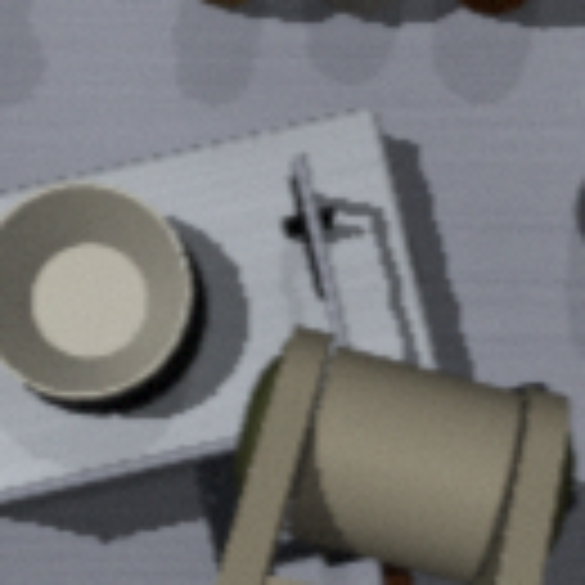

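The leg (side zoom column ~228) hangs just behind the tab (column ~260), and the rod clears the guard. Now I'll pull slowly.

```bash
cat >> h.py <<'E'
U=np.r_[rot(WY)@[1.,0],0]
def pull(n=4,dt=.03):
    f0=np.load('f0.npy');F=[]
    for _ in range(n): F.append((get_state()['wrist_force']-f0)@U);hold(dt)
    return np.mean(F),np.std(F)
def lx(): return ((np.array(get_state()['tool_pos'])[:2]-WO)@rot(WY)*1000)[0]
E
python3 - <<'E'
from h import *
for x in (-160,-170):
    r=move_straight(wp(x,-91,149-18.7),speed=.02,until_force=5);print(r,lx(),pull())
r=move_straight(wp(-213,-91,149-18.7),speed=.012,until_force=5);print(r,lx(),pull(),get_state()['time'],get_state()['wrist_force'],get_state()['torque'])
E
```

```text
False -159.9717926245665 (np.float64(-0.06488159756812939), np.float64(0.4330132437549284))
False -170.1448503608498 (np.float64(0.28020478293897005), np.float64(0.3704661915067707))
True -192.6085976127031 (np.float64(4.113845001702443), np.float64(0.30271475536000764)) 16.2917 [ 3.6471  1.6902 -3.3607] [ 0.1302 -0.4688  0.0038]
```

```bash
python3 - <<'E'
from h import *
p0=np.array(get_state()['tool_pos']);x0=lx()
xc=x0
for i in range(14):
    xc-=.5
    t=p0+U*(xc-x0)/1000
    move_straight(t,speed=.01,until_force=7)
    f,sd=pull(3,.03);print(round(xc-x0,2),round(lx()-x0,2),round(f,2),round(sd,2),get_state()['torque'][1].round(2))
    if f>8.2: break
print(get_state()['time'],get_state()['wrist_force'])
E
```

```text
-0.5 -0.06 6.9 0.1 -0.8
-1.0 -0.13 8.77 0.05 -1.15
16.9917 [ 8.3537  1.9933 -3.6179]
```

The force rises steeply while the tool barely moves, so this is the rigid stop. It now reads 8.8 N. I'll hold it there and monitor.

```bash
python3 - <<'E'
from h import *
for i in range(12):
    f,sd=pull(4,.05);print(round(get_state()['time'],2),round(f,2),round(sd,2),round(lx(),2))
    if f<7.3 or f>11: break
E
```

```text
17.19 8.93 0.58 -192.86
17.39 9.27 0.2 -192.86
17.59 9.08 0.23 -192.85
17.79 9.15 0.22 -192.85
17.99 8.77 0.47 -192.87
18.19 8.4 0.33 -192.86
18.39 8.81 0.22 -192.87
18.59 8.97 0.5 -192.86
18.79 9.24 0.32 -192.86
18.99 8.82 0.29 -192.88
19.19 8.5 0.37 -192.88
19.39 8.71 0.58 -192.88
```

```bash
python3 - <<'E'
from h import *
p=np.array(get_state()['tool_pos'])
move_straight(p+U*.014,speed=.03); print(pull(),get_state()['torque'])
def rod(tag):
    c=snap('top',tag+'.png');P=cloud(c);L=np.concatenate([(P[...,:2]-WO)@rot(WY),P[...,2:]],-1).reshape(-1,3)*1000
    z0=(get_state()['tool_pos'][2]+G)*1000
    k=L[(L[:,2]>z0-20)&(L[:,2]<z0+25)&(L[:,0]>-110)&(L[:,0]<70)&(abs(L[:,1]+90)<15)]
    print(z0,'end',k[:,0].max(),'tcp',lx())
    for a in range(-100,70,20):
        j=k[(k[:,0]>=a)&(k[:,0]<a+20)]
        if len(j):print(a,len(j),np.median(j,0))
rod('t5')
p=np.array(get_state()['tool_pos']);p[2]=.25
move_straight(p,speed=.1)
hold(.3);rod('t6');snap('side','s6.png')
img=cv2.imread('pics/t6.png');cv2.imwrite('pics/t6z.png',cv2.resize(img[90:220,200:330],None,fx=4.5,fy=4.5))
img=cv2.imread('pics/s6.png');cv2.imwrite('pics/s6z.png',cv2.resize(img[80:250,140:320],None,fx=3.5,fy=3.5))
print(get_state()['time'])
E
```

```text
(np.float64(0.3179844605673407), np.float64(0.29569216756617395)) [0.0042 0.0927 0.0005]
148.68536241889592 end 24.146650139853712 tcp -178.99426126161865
-100 21 [-88.3261 -88.9246 151.953 ]
-80 24 [-69.6473 -89.0969 152.0141]
-60 23 [-49.3922 -88.6063 151.6538]
-40 24 [-29.9822 -88.8773 151.7241]
-20 23 [ -9.1709 -89.3206 151.4513]
0 22 [  9.2912 -89.1461 151.5766]
20 8 [ 21.5241 -87.3332 151.1247]
268.5974268585288 end 24.70865204690124 tcp -179.0172327806026
-100 18 [-88.2464 -89.4405 271.5047]
-80 31 [-69.9269 -89.1813 271.9851]
-60 31 [-50.4306 -88.9219 271.7002]
-40 31 [-30.1695 -89.2779 271.0056]
-20 32 [-10.48   -88.937  271.2053]
0 30 [ 10.0698 -89.5185 271.076 ]
20 10 [ 21.8125 -88.1243 269.9088]
21.9667
```

View pics/s6z.png

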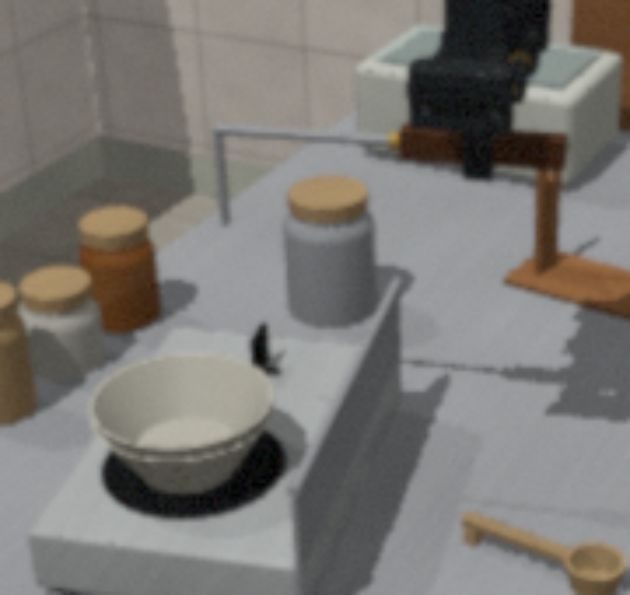

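View pics/t6z.png

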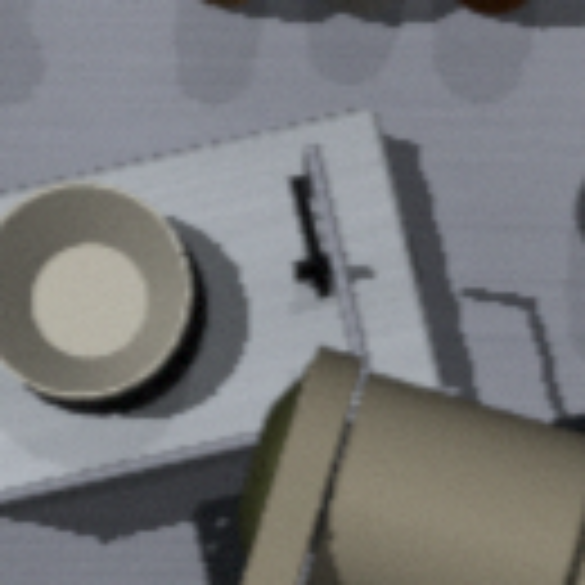

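The lever tab has moved about 30 mm towards the guard and stayed there (side zoom (262,348), top zoom (315,270)). The bowls are unmoved and the hook is still level in the grip. Now I'll take the hook back.

```bash
python3 - <<'E'
from h import *
reach(cp(1.5,-2,250),ori(CY))
move_straight(cp(1.5,-2,155-18.7+8),speed=.12)
hold(.2)
c=snap('wrist','w7.png');c=snap('top','t7.png');P=cloud(c)
L=np.concatenate([(P[...,:2]-CO)@rot(CY),P[...,2:]],-1).reshape(-1,3)*1000
k=L[(abs(L[:,1])<12)&(L[:,2]>145)&(L[:,2]<200)&(L[:,0]>65)&(L[:,0]<230)]
for a in range(60,220,20):
    j=k[(k[:,0]>=a)&(k[:,0]<a+20)]
    if len(j):print(a,len(j),np.median(j,0))
f=L[(L[:,2]>123)&(L[:,2]<140)&(abs(L[:,1])<40)&(L[:,0]>130)&(L[:,0]<150)];print(f.min(0),f.max(0))
img=cv2.imread('pics/t7.png');cv2.imwrite('pics/t7z.png',cv2.resize(img[150:280,350:440],None,fx=4.5,fy=4.5))
print(get_state()['time'],get_state()['tool_pos'])
E
```

```text
60 26 [ 70.2001   2.358  167.0678]
80 28 [ 90.5857   1.8149 166.1712]
100 28 [111.2572   1.6691 166.039 ]
120 28 [131.196    1.7676 166.4367]
140 26 [151.9167   1.5611 165.4638]
160 26 [171.1566   1.6759 164.9756]
180 27 [190.2493   1.1514 165.8305]
200 12 [202.2613   2.6703 163.7744]
[136.3328 -24.8008 125.4841] [144.0548  25.0116 134.4441]
24.4667 [ 0.4393 -0.3231  0.1446]
```

View pics/t7z.png

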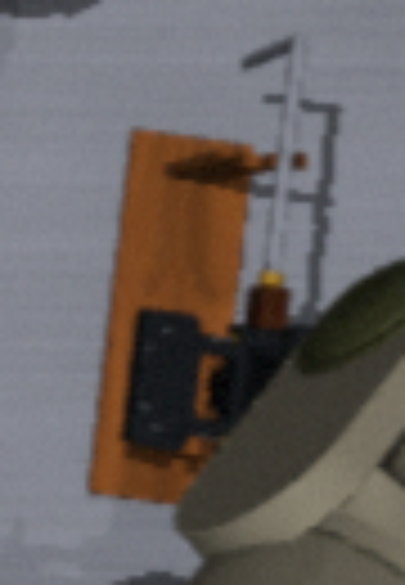

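View pics/w7.png

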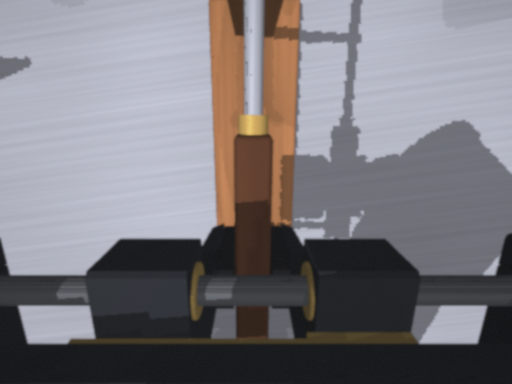

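The wrist view matches the lift-out view: rod at column ~254, over the fork slot. The top depth puts the rod about 1.6 mm off the slot centre, so I'll shift 1 mm, lower and release.

```bash
python3 - <<'E'
from h import *
move_straight(cp(1.5,-3,144),speed=.03)
print(move_straight(cp(1.5,-3,97),speed=.06,until_force=5))
print(move_straight(cp(1.5,-3,86.0),speed=.015,until_force=3))
s=get_state();print(s['tool_pos'],s['wrist_force'],s['time'])
hold(.2)
move_gripper(1.0);hold(.3)
s=get_state();print(s['grip_width'],s['wrist_force'])
p=np.array(s['tool_pos']);p[2]=.24;move_straight(p,speed=.1)
c=snap('wrist','w8.png')
reach(np.array([.16,-.5,.239]),ori(17.8))
hold(.3)
c=snap('top','t8.png');P=cloud(c);snap('side','s8.png')
X=P.reshape(-1,3);L=np.c_[(X[:,:2]-CO)@rot(CY),X[:,2]]*1000
k=L[(abs(L[:,1])<12)&(L[:,2]>98)&(L[:,2]<122)&(L[:,0]>-90)&(L[:,0]<230)]
for a in range(-60,220,20):
    j=k[(k[:,0]>=a)&(k[:,0]<a+20)]
    if len(j):print(a,len(j),np.median(j,0))
h=k[(k[:,2]>112.5)&(k[:,0]<100)];print('handle',h[:,0].min(),np.sort(h[:,0])[-3:],'rodend',k[:,0].max())
M=np.c_[(X[:,:2]-WO)@rot(WY),X[:,2]]*1000
q=M[(abs(M[:,0])<80)&(M[:,1]>-120)&(M[:,1]<-60)&(M[:,2]>90)&(M[:,2]<105)];print('tab top',q.mean(0),q.min(0),q.max(0))
b=M[(M[:,2]>112)&(M[:,2]<126)&(M[:,0]>-85)&(M[:,0]<95)&(abs(M[:,1])<150)];print('bowl',b.min(0),b.max(0))
for t in('whisk_stand','jug','scoop','canister','bowl_top'):
    print(t,[x['at'] for x in landmark_of('top',t)[:1]],[x['at'] for x in landmark_of('side',t)[:1]])
print(get_state()['time'])
E
```

```text
False
True
[ 0.439  -0.3239  0.0863] [0.5022 1.0195 4.4255] 26.3417
0.9994054215380388 [0.2262 0.1636 0.6608]
-60 55 [-48.9502   3.0188 116.6509]
-40 63 [-30.1939   4.2423 116.2417]
-20 67 [-10.0303   4.2847 116.239 ]
0 64 [  9.8196   3.1059 116.1497]
20 66 [ 29.7849   4.477  116.0288]
40 63 [ 49.9439   2.6343 116.6182]
60 31 [ 66.9739   2.1919 110.6014]
80 26 [ 88.6085   0.8145 108.2854]
100 23 [109.6412   0.7254 107.8095]
120 39 [134.7637   1.0232 107.8676]
140 32 [146.7448  -1.1186 108.3783]
160 23 [169.7332   0.8639 108.7737]
180 25 [189.5485   1.0083 108.6906]
200 7 [202.8117   1.7234 107.657 ]
handle -57.34192409626398 [67.442  68.9455 69.6332] rodend 205.3502332970754
tab top [  1.308  -89.7206  96.3125] [  -1.6361 -103.7922   91.8426] [  4.1427 -75.2878  99.1817]
bowl [-52.2978 -11.0427 112.0647] [ 77.6514 118.4124 124.5414]
whisk_stand [[134.4, 189.4]] [[155.9, 314.6]]
jug [[241.7, 259.1]] [[246.7, 317.6]]
scoop [[242.4, 256.5]] [[310.2, 247.8]]
canister [[341.3, 136.0]] [[234.9, 165.0]]
bowl_top [[221.1, 155.8]] [[192.2, 208.0]]
31.875
```

View pics/t8.png

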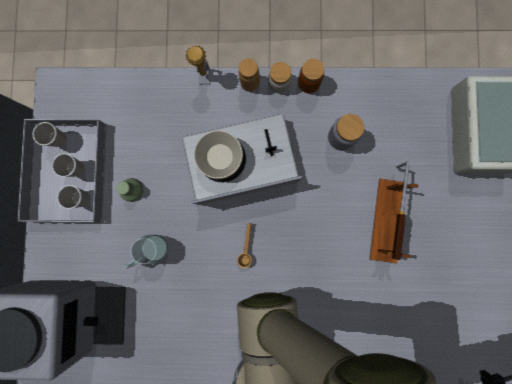

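View pics/s8.png

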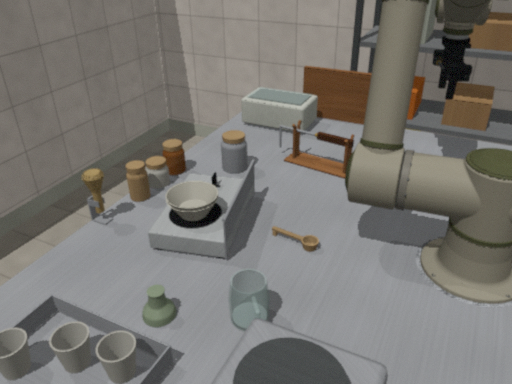

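The top view shows the hook back in its cradle (column ~402, rows 165–255), and the lever still pulled towards the guard at (270,150). Everything else is where it was, so I'll hand it in.

```bash
python3 -c "
from plant import *
close_job()"
```

```text
the job is handed in; nothing more can be done
```

The lever is drawn to its stop and left there, and the hook is back in its cradle. I handed the job in at about 32 s on the robot's clock; no verdict is reported.

- **Pull:** I felt the stop about 30 mm from the lever's start, where the force rose sharply while the tool barely moved. I then held 8.4–9.3 N (mean about 8.9 N) for 2.2 s. After backing off, the pull read zero again.
- **Last checks:**
  - The lever tab is at about x = 1.3 mm in the warmer's frame, which fits where I felt the stop.
  - The hook lies level in both forks, about 1–2 mm lengthways from home.
  - The bowl rim has not moved within the measurement noise, and the other things look unmoved in the pictures.
  - The gripper is open and clear of everything.
- **Disagreements:**
  - The wrist and top cameras differed by about 5 mm sideways at the cradle. I used the middle value, and the grip and the return both worked.
  - In the last top picture the network's best guess for the jug fell on the scoop. The side picture shows the jug within about 4 pixels of where it was.
- **Not confirmed:** I had no direct reading of whether the warmer latched; I can only report that the pull was within the stated force and time.

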